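# Put the stapler away behind the sliding guard

### The job

Put the stapler away in the stationery box: first clear the tape dispenser off the box's roof and stand it in the middle of the cork mat, lined up with the mat, then slide the clear guard fully open, set the stapler down flat and upright on the floor of the open bay beside the sharpener, and slide the guard fully shut again. Never push the dispenser with the guard, do not drop the dispenser or the stapler, and leave everything else on the desk and in the box where it is.

Things in the scene. Friction and masses are not known exactly. Their poses are not given: they have to be found in the camera images.
- box: Low wooden stationery box fixed to the desk, 200 mm deep (x) by 420 mm wide (y), walls 8 mm thick. Origin: centre of its underside, x away from the robot, z up. Its +y half has a flat fixed roof, top at z = 85 mm; its -y half is the storage bay, open on top when the guard is aside, with walls 85 mm high but only a 30 mm sill at the front (-x). A 6 mm thick rail on the back edge rises to z = 97 mm.
- bay (a point): Centre of the bay's floor, at (0, -104, 8) mm in the box frame, with the box's axes. Inside, the bay is 184 mm in x, 196 mm in y and 77 mm deep.
- guard (a joint): Slide of the guard in m along the box's +y: 0 = fully shut over the bay, 0.2 = fully open, over the fixed roof; starts within 0.03 of shut, stays where left, about 3 N moves it. It is an L-shaped clear panel with aluminium edges: top sheet z = 89 to 96 mm, y = -204 to -4 mm of the box when shut; front sheet outside the box front (x = -106 mm) down to z = 26 mm. Things on the roof block it.
- guard_handle (a point): Centre of the guard's handle, 118 mm above the desk: an upright aluminium fin, 80 mm along the box's x, 12 mm thick along y, rising from z = 94 to 134 mm. With the guard at joint value q it is at (0, -24 mm + q, 118 mm) in the box frame. Can be pinched from above.
- stapler: Black stapler standing on the desk, 140 mm long (its x), 36 mm wide (y), 50 mm high, sides upright (34 mm wide from z = 32 to 50 mm), about 0.28 kg, origin centre of its underside, z up.
- dispenser: Steel tape dispenser, 130 mm long (x) and 50 mm wide (y), standing on the roof of the box; flat cheeks 50 mm apart from z = 0 to 54 mm for x = -65 to 30 mm, lower nose (44 mm) at +x, the 62 mm tape roll stands up to z = 78 mm at x = -20 mm, 24 mm wide. About 0.55 kg. Origin centre of its underside, z up.
- mat: Cork mat fixed flat on the desk, 180 mm (x) by 110 mm (y), 4 mm thick, origin centre of its underside. The mat lies on one side of the box and the stapler on the other, either way round.
- sharpener: Red plastic sharpener, 62 x 30 x 20 mm (x, y, z), lying on the bay's floor; leave it alone. Origin centre of its underside.
- mug: Bystander: blue mug of pens, 80 mm across (handle to 69 mm at its +y), pens up to 150 mm high. Origin centre of its underside.
- bottle: Bystander: white plastic bottle, 66 mm across, 190 mm high. Origin centre of its underside.
- eraser: Bystander: white eraser lying off the stapler's nose, 60 x 26 x 14 mm. Origin centre of its underside.
- calculator: Bystander: calculator, 140 x 76 x 16 mm. Origin centre of its underside.
- punch: Bystander: hole punch, 105 x 62 x 54 mm. Origin centre of its underside.
- jar: Bystander: clear jar with a black cap, 64 mm across, 75 mm high. Origin centre of its underside.

How it is judged:
By the outcome, as a careful person would: the job done as asked, in the order asked, and still so for the second after the job is handed in, with the robot touching nothing.
It also fails if it takes over 72 s, if anything falls off the work surface, if the arm or the gripper's body presses on something with over 40 N, if the wrist force passes 120 N, or if a joint passes its speed limit or range.

### The arm

A 6-joint arm with a two-finger parallel gripper is mounted at the origin on the work surface. World frame = base frame: x ahead of the robot, y to its left, z up, the work surface at z = 0. Lengths are in m, angles in rad, forces in N, time in s.
With the tool pointing down it reaches from about 0.375 to 0.975 m from the base axis. Payload 3.8 kg.
Tool frame: the origin (TCP) lies midway between the tips of the shut fingers; the grasp point (between the pads) lies 19 mm behind it; z points along the fingers, y is the line along which they close (so a half turn about z gives the same grasp; the last joint's range is limited). The gripper opens to 85 mm and grips with 20 to 120 N. Pads are 22 mm wide; open, the fingers measure 114 mm over their backs; the gripper's body (76 mm by 85 mm) begins 54 mm behind the grasp point. The pads swing forward as they close: fully open they stand 13 mm farther back than shut.
Start: joints at [1.135, 0.264, 1.604, -0, 1.274, -0.037], TCP at [0.262, 0.622, 0.231] pointing down, gripper open.
Joint ranges: [-2.63, 2.63], [-0.94, 2.18], [0.31, 2.57], [-1.31, 4.45], [0, 2.66], [-2.55, 2.55]. Speed limits (rad/s): [2.57, 2.57, 3.14, 3.14, 3.14, 3.14].

### API

Orientations are given as a rotation vector (axis times angle).
In Python, from workcell import bot gives the robot as it stands.
- The arm moves only by the tool servo_tool, never from a script. Its argument "series" is a list of rows, each a list of 7 numbers: the shift along the world's x, y, z in units of 0.15 m (1.0 is 0.15 m), then the turn, a rotation vector about the world's x, y, z in units of 180 degrees (1.0 is 180 degrees), then the closure, from 0 (fully open) to 1 (shut). A call has 1 to 20 rows; each row is the pose to reach, as a shift and turn from the pose commanded when the call began, turning the shorter way round; what a row does not reach only later rows make up. A row lasts 1/10 s, in which the tool goes at most 50 mm and 8.59 degrees, less where a joint would pass 70% of its speed; a pose out of reach is approached as far as the arm can. A call with a number of a shift or a turn outside -1 to 1 is refused whole. A call with a gripper value outside its range is refused whole. The fingers move at their own pace and stop on an object; "newtons" is the grip in N (left out, the last holds). Time passes only in rows, so rows that repeat a pose let the fingers close. It gives the time, the measured TCP pose, the force, the opening and the grip force at its end, in the units of the state.
- bot.read_state(): the state, without advancing time (a new reading comes with each control period).
- bot.read_camera(name): name is "scene" or "top" or "wrist"; returns the picture (480x640x3 uint8, red, green, blue); there is no depth.
- bot.camera_info(name): a dict with "vertical_fov" (degrees; the focal length in pixels is half the picture's height over the tangent of half this angle, whatever the lens; pixels are square), "cx", "cy" (the principal point, pixels), "dist" ([k1, k2, p1, p2, k3] as OpenCV has them; the pictures are not rectified), "R" (3x3) and "t" (3): a world point X has camera coordinates R X + t. Camera axes: x right, y down, z forward; pixel columns grow to the right and rows downward; lengths in m; the calibration is good to about 2 mm. A picture is of the moment at which its call begins: read the wrist's pose just before it. camera_info takes no time and is no camera call; for the wrist camera it gives the pose at the moment of the call.
- bot.finish_job(): hands the job in; it is judged then, once.
Trained networks look in the newest picture that a camera, given by its name, has taken for a name from the list of things; names that differ only in an ending like _2 or _b are one class to them, and where a whole thing is asked for, a point or a joint stands for the part that bears it (a point fixed in the world has none). Each returns a list of dicts, best first, with "score" (0 to 1); they miss things now and then, are a little off and sometimes report something else, mostly with a low value. They report only what shows in the picture. A call takes as long as a camera call.
- bot.recognise(target, camera): "box" ([left, top, right, bottom] as shares, 0 to 1, of the picture: columns of its width, rows of its height, round what is visible of it).
- bot.trace(target, camera): "mask" (480x640 bool, what is visible of it) and "box" ([left, top, right, bottom] as shares, 0 to 1, of the picture: columns of its width, rows of its height, round what is visible of it).
- bot.mark_of(target, camera): "at" ([row, column] as shares, 0 to 1, of the picture: columns of its width, rows of its height: a listed point, or the origin of a listed thing).
The state is a dict: "time": time; "q": joint angles; "joint_vel": joint speeds; "joint_torque": joint torques, N m; "tool_pos": TCP position; "tcp_rot": TCP orientation; "wrist_force": force on the tool from outside, world axes, zero at the start; "torque": the same for the moment, N m; "width": opening from 0.0 (shut) to 1.0 (fully open); "grip_force": force on a finger pad.
Only numpy, scipy, OpenCV 4.12 (cv2) and the standard library are available. Lean on these libraries where they do the work, as an engineer would, in place of code of your own. Each camera call takes 0.05 s, during which the arm holds its last target. There are 200 camera calls.

## Working session

There is one attempt and no reset: what is moved stays moved. The work goes in short steps, Python scripts to look and compute and a tool call to move; the robot and the scene stay as the last step left them, time stands still between calls to the robot, and variables do not carry over. Pictures are saved under pics/ and viewed, at most 10 in all, crops included, and the job is handed in when it is done.

Besides the shell and the picture viewer there is one more tool, called after "Request:" as name(argument=value, ...) on one line, values as JSON. servo_tool: Moves the arm, as the interface text tells. Shifts and turns lie within -1 to 1; 1 stands for 0.15 m of shift or 180 degrees of turn. Its arguments: {"type":"object","properties":{"series":{"type":"array","items":{"type":"array","items":{"type":"number"}}},"newtons":{"type":"number"}},"required":["series"]}

```bash
mkdir -p pics; ls; cat > h.py <<'E'
import numpy as np, cv2
from workcell import bot
def cam(n):
    c=bot.camera_info(n); f=240/np.tan(np.radians(c["vertical_fov"])/2)
    K=np.array([[f,0,c["cx"]],[0,f,c["cy"]],[0,0,1.]])
    return K,np.array(c["dist"],float),np.array(c["R"]),np.array(c["t"])
def ray(C,px):
    K,d,R,t=C; u=cv2.undistortPoints(np.array(px,float).reshape(-1,1,2),K,d).reshape(-1,2)
    D=np.c_[u,np.ones(len(u))]@R; return -R.T@t,D
def plane(C,px,z):
    o,D=ray(C,px); return o+D*((z-o[2])/D[:,2])[:,None]
def proj(C,X):
    K,d,R,t=C; return cv2.projectPoints(np.array(X,float).reshape(-1,1,3),cv2.Rodrigues(R)[0],t,K,d)[0].reshape(-1,2)
def tri(views):
    A=np.zeros((3,3));b=np.zeros(3)
    for C,px in views:
        o,D=ray(C,[px]); n=D[0]/np.linalg.norm(D[0]); P=np.eye(3)-np.outer(n,n); A+=P;b+=P@o
    return np.linalg.solve(A,b)
def shot(n,f=None):
    C=cam(n); im=bot.read_camera(n)
    if f: cv2.imwrite("pics/"+f,im[:,:,::-1])
    return C,im
E
python3 - <<'E'
from h import *
V={n:shot(n,n+"0.png")[0] for n in("scene","top")}
for t in "box bay guard_handle stapler dispenser mat sharpener mug bottle eraser calculator punch jar".split():
    v=[];s=""
    for n in V:
        r=bot.mark_of(t,n)
        if r:
            p=np.array(r[0]["at"])[::-1]*[640,480]; v.append((V[n],p)); s+=f" {n}{p.round()} {r[0]['score']:.2f}"
    print(t,s,tri(v).round(3) if len(v)>1 else "", plane(v[-1][0],[v[-1][1]],0).round(3) if v else "")
print(bot.read_state())
for n in V: print(n,-V[n][2].T@V[n][3])
E
```

```text
pics
box  top[324. 214.] 0.69  [[0.559 0.042 0.   ]]
bay   
guard_handle  scene[305. 240.] 0.58 top[330. 205.] 0.97 [0.56  0.026 0.112] [[0.584 0.026 0.   ]]
stapler  scene[163. 266.] 0.77 top[483. 239.] 0.93 [ 0.485 -0.389 -0.004] [[ 0.485 -0.387  0.   ]]
dispenser  scene[350. 251.] 0.63 top[285. 200.] 0.73 [0.582 0.145 0.084] [[0.6   0.147 0.   ]]
mat  scene[434. 252.] 0.74 top[186. 246.] 0.91 [ 0.477  0.417 -0.011] [[0.476 0.417 0.   ]]
sharpener  scene[308. 276.] 0.34  [[0.574 0.029 0.   ]]
mug  scene[167. 317.] 0.91 top[465. 160.] 0.84 [ 0.708 -0.352 -0.009] [[ 0.705 -0.351  0.   ]]
bottle  scene[428. 301.] 0.72 top[216. 159.] 0.70 [0.717 0.34  0.002] [[0.718 0.339 0.   ]]
eraser  top[472. 202.] 0.72  [[ 0.587 -0.364  0.   ]]
calculator  scene[490. 254.] 0.74 top[131. 227.] 0.69 [0.53  0.566 0.008] [[0.531 0.567 0.   ]]
punch  scene[194. 223.] 0.92 top[466. 322.] 0.75 [ 0.263 -0.323  0.005] [[ 0.263 -0.328  0.   ]]
jar  scene[393. 213.] 0.65 top[220. 327.] 0.68 [0.258 0.325 0.001] [[0.258 0.322 0.   ]]
{'time': 1.4, 'q': array([ 1.13510852e+00,  2.63886315e-01,  1.60403331e+00, -4.01277316e-06,
        1.27366388e+00, -3.68953980e-02]), 'joint_vel': array([ 1.71345140e-04,  1.48824588e-03, -2.69215064e-03,  1.72835416e-03,
        1.85035410e-04, -1.54161608e-05]), 'joint_torque': array([ 5.46036354e-04, -5.15073824e+01, -3.67706609e+01,  1.03212149e-04,
        1.12710819e-03,  6.32327129e-06]), 'tool_pos': array([0.26210246, 0.62202446, 0.23127093]), 'tcp_rot': array([6.22275956e-01, 3.07934086e+00, 1.25630067e-05]), 'wrist_force': array([ 0.30652148, -0.31571761,  0.19899764]), 'torque': array([ 0.0199895 ,  0.00753926, -0.00799219]), 'grip_force': 0.0, 'width': 0.9986518032876713}
scene [ 1.98765624 -0.03925185  1.05372096]
top [0.27209121 0.06811571 1.48866686]
```

View pics/top0.png

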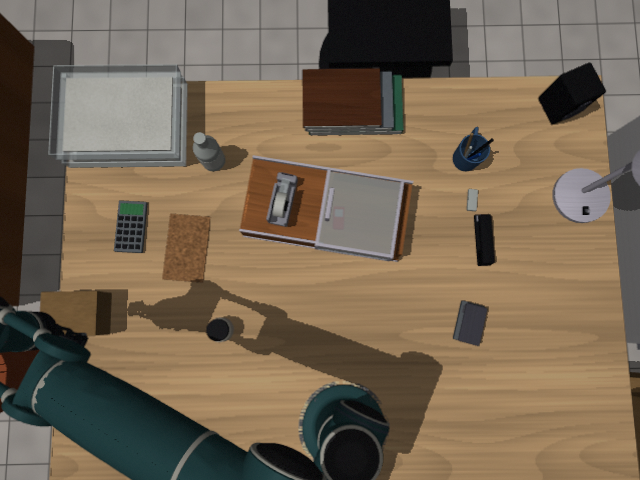

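View pics/scene0.png

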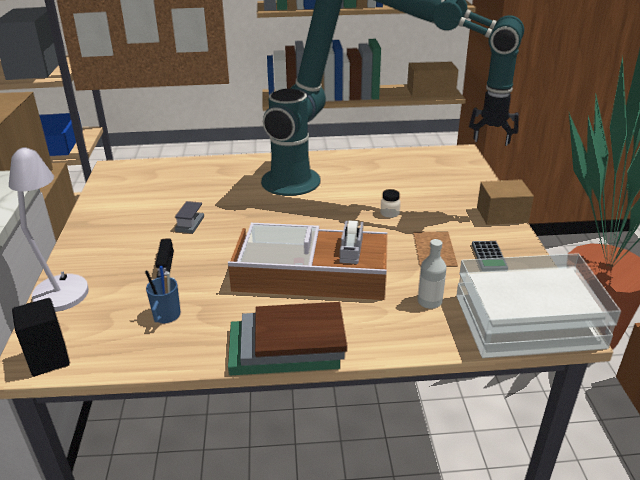

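The top view shows the box at centre, yawed about -9°, with the dispenser on its roof near (283,199). The handle is at (328,205), the mat at (187,247), the stapler at (485,239) and the sharpener near (340,213). The scene view agrees. Next I'll get the angles.

```bash
cat >> h.py <<'E'
def rect(C,m,z):
    m=m.astype(np.uint8); c=max(cv2.findContours(m,0,1)[0],key=cv2.contourArea).reshape(-1,2)
    p=plane(C,c,z)[:,:2]; (a,s,g)=cv2.minAreaRect((p*1000).astype(np.float32))
    if s[0]<s[1]: s=s[::-1]; g+=90
    return np.round(a,1),np.round(s,1),round((g+90)%180-90,1)
E
python3 - <<'E'
from h import *
C,_=shot("top")
for t,z in dict(box=.085,mat=.004,stapler=.045,dispenser=.05,sharpener=.028,eraser=.014,guard_handle=.1).items():
    for r in bot.trace(t,"top")[:2]: print(t,round(r["score"],2),(np.array(r["box"])*[640,480,640,480]).round(),rect(C,r["mask"],z))
s=bot.read_state();print(s["time"])
k,d,R,t=cam("wrist");print(-R.T@t,R.round(2),k[0,0])
E
```

```text
box 0.69 [240. 156. 414. 261.] (array([558.4,  38.6]), array([426.6, 219.6]), 79.7)
box 0.4 [162. 212. 209. 284.] (array([461.5, 397.4]), array([169.8, 104.1]), -5.7)
stapler 0.79 [475. 215. 495. 270.] (array([ 476.2, -377.6]), array([136.2,  48.6]), 1.1)
dispenser 0.75 [270. 170. 299. 226.] (array([592.8, 155. ]), array([141.6,  62.8]), -12.8)
eraser 0.61 [469. 189. 481. 209.] (array([ 590.1, -359.8]), array([58.9, 27. ]), -3.2)
guard_handle 0.98 [318. 170. 404. 262.] (array([536. , -46.3]), array([208. , 200.4]), -10.4)
1.8
[0.20054152 0.64761048 0.37293867] [[ 0.39  0.92  0.  ]
 [ 0.89 -0.37  0.27]
 [ 0.24 -0.1  -0.96]] 429.3444216823863
```

Request:
servo_tool(series=[[0.6,-0.9,0.6,0,0,0,0],[0.6,-1,0.6,0,0,0,0],[0.8,-1,0.6,0,0,0,0],[0.8,-1,0.6,0,0,0,0],[0.8,-1,0.6,0,0,0,0],[0.8,-1,0.6,0,0,0,0]])

```text
time: 2.4
tool_pos: [0.3839, 0.4712, 0.323]
tcp_rot: [0.627, 3.077, 0.004]
wrist_force: [0.8, 0.2, 0.1]
width: 0.998
grip_force: 0.0
```

Request:
servo_tool(series=[[0.6,-1,0.1,0,0,0.05,0],[0.6,-1,0.1,0,0,0.05,0],[0.6,-1,0.1,0,0,0.05,0],[0.6,-1,0.1,0,0,0.05,0]])

```text
time: 2.8
tool_pos: [0.4723, 0.3208, 0.3352]
tcp_rot: [-0.379, -3.118, 0.002]
wrist_force: [-0.1, 0.1, -1.0]
width: 1.004
grip_force: 0.0
```

Request:
servo_tool(series=[[0.3,-1,0,0,0,0,0],[0.3,-1,0,0,0,0,0],[0.3,-1,0,0,0,0,0],[0.3,-1,0,0,0,0,0],[0.3,-1,0,0,0,0,0]])

```text
time: 3.3
tool_pos: [0.5168, 0.172, 0.3351]
tcp_rot: [-0.381, -3.116, -0.0]
wrist_force: [-0.2, 0.8, -0.1]
width: 0.999
grip_force: 0.0
```

```bash
cat >> h.py <<'E'
def yaw():
    R=cv2.Rodrigues(np.array(bot.read_state()["tcp_rot"]))[0]; return np.degrees(np.arctan2(-R[0,1],R[1,1]))
E
python3 - <<'E'
from h import *
C,_=shot("wrist","w1.png")
for t,z in (("dispenser",.139),("dispenser",.085)):
    for r in bot.trace(t,"wrist")[:1]: print(t,round(r["score"],2),(np.array(r["box"])*[640,480,640,480]).round(),rect(C,r["mask"],z))
for t in("dispenser","guard_handle","sharpener"):
  for r in bot.mark_of(t,"wrist")[:1]:
    p=np.array(r["at"])[::-1]*[640,480];print(t,r["score"],p,plane(C,[p],{"dispenser":.085,"guard_handle":.118,"sharpener":.008}[t]))
print(bot.read_state()["tool_pos"],yaw(),-C[2].T@C[3])
E
```

```text
dispenser 0.72 [269. 197. 335. 347.] (array([571.8, 149.7]), array([133.3,  49.8]), -13.1)
dispenser 0.72 [269. 197. 335. 347.] (array([590.9, 143.6]), array([154.6,  57.8]), -13.1)
dispenser 0.88 [303.808 264.384] [[0.57887698 0.14819271 0.085     ]]
guard_handle 0.67 [170.88  287.424] [[0.5607372  0.03006619 0.118     ]]
[0.51661004 0.17370791 0.33604867] -13.707316064805436 [0.45225894 0.18764552 0.47687591]
```

View pics/w1.png

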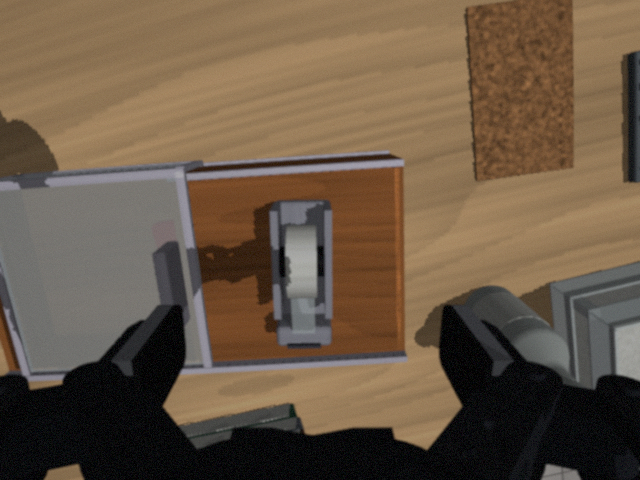

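The wrist view shows the dispenser upright at (303,270). Its nose points down the image, which is world +x, and its yaw is about -13°. The guard edge is clear of it. I'll approach above it and look once more.

Request:
servo_tool(series=[[0.33,-0.14,-0.3,0,0,0,0],[0.33,-0.14,-0.6,0,0,0,0],[0.33,-0.14,-0.85,0,0,0,0],[0.33,-0.14,-0.85,0,0,0,0],[0.33,-0.14,-0.85,0,0,0,0]])

```text
time: 4.1
tool_pos: [0.5658, 0.1517, 0.2084]
tcp_rot: [-0.377, -3.116, 0.001]
wrist_force: [-0.2, 0.7, 0.6]
width: 1.001
grip_force: 0.0
```

```bash
python3 - <<'E'
from h import *
C,_=shot("wrist","w2.png")
r=bot.trace("dispenser","wrist")[0]; print(r["score"],(np.array(r["box"])*[640,480,640,480]).round(),rect(C,r["mask"],.139))
r=bot.mark_of("dispenser","wrist")[0];p=np.array(r["at"])[::-1]*[640,480];print(r["score"],p,plane(C,[p],.085))
print(bot.read_state()["tool_pos"],yaw())
E
```

```text
0.7 [258. 151. 361. 379.] (array([575.1, 148.7]), array([126.5,  50.4]), -13.3)
0.89 [307.008 250.176] [[0.57796517 0.14495782 0.085     ]]
[0.56863112 0.15212189 0.21276195] -13.799703916043491
```

View pics/w2.png

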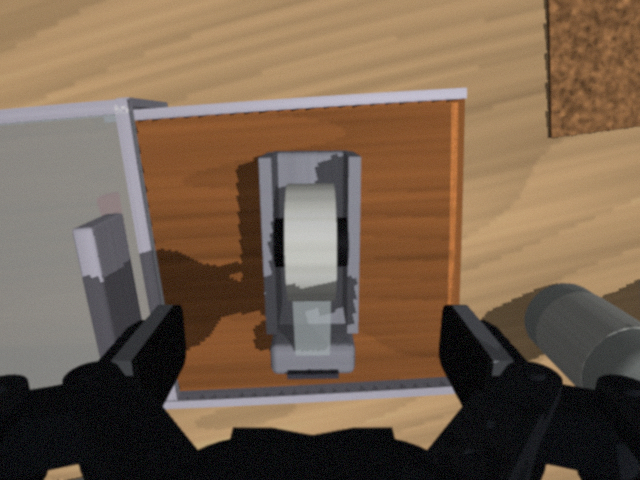

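Request:
servo_tool(series=[[0,0,-0.3,0,0,0,0],[0,0,-0.55,0,0,0,0],[0,0,-0.7,0,0,0,0],[0,0,-0.7,0,0,0,0],[0,0,-0.7,0,0,0,1],[0,0,-0.7,0,0,0,1],[0,0,-0.7,0,0,0,1],[0,0,-0.7,0,0,0,1],[0,0,-0.7,0,0,0,1],[0,0,-0.7,0,0,0,1]], newtons=60)

```text
time: 5.25
tool_pos: [0.5691, 0.1515, 0.1073]
tcp_rot: [0.378, 3.113, 0.003]
wrist_force: [-1.4, -0.7, 5.8]
width: 0.578
grip_force: 65.3
```

Request:
servo_tool(series=[[0,0,0.15,0,0,0,1],[0,0,0.4,0,0,0,1],[0,0,0.7,0,0,0,1],[-0.3,0.3,0.9,0,0,0,1],[-0.6,0.6,1,0,0,0,1],[-0.6,1,1,0,0,0,1],[-0.6,1,1,0,0,0,1],[-0.6,1,1,0,0,0,1]])

```text
time: 6.05
tool_pos: [0.475, 0.3055, 0.2552]
tcp_rot: [0.371, 3.119, 0.006]
wrist_force: [0.3, -1.0, -4.1]
width: 0.576
grip_force: 64.5
```

```bash
python3 - <<'E'
from h import *
for n in("wrist","top"):
    C,_=shot(n,n+"3.png")
    for r in bot.trace("mat",n)[:2]: print(n,r["score"],(np.array(r["box"])*[640,480,640,480]).round(),rect(C,r["mask"],.004))
    for r in bot.mark_of("mat",n)[:1]:
        p=np.array(r["at"])[::-1]*[640,480];print(r["score"],p,plane(C,[p],0))
s=bot.read_state();print(s["tool_pos"],yaw(),s["width"],s["wrist_force"],s["time"])
E
```

```text
wrist 0.69 [351.  54. 490. 260.] (array([472.4, 413. ]), array([179.8, 110.5]), -5.2)
0.92 [421.504 166.608] [[0.47312665 0.41043378 0.        ]]
top 0.74 [164. 225. 206. 279.] (array([468., 418.]), array([153.2,  79.3]), 27.2)
[0.47674946 0.29987092 0.25334724] -13.92934644711756 0.5745016811697524 [ 0.1090541  -1.18851569 -4.45951002] 6.35
```

View pics/wrist3.png

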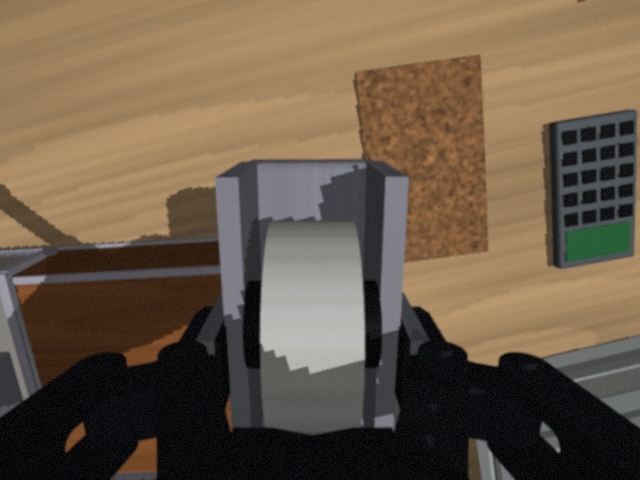

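The wrist view shows the held dispenser level, with its cheek-top rear corners at (218,177) and (408,176). The whole mat shows at (421,160), and its size matches at 180 x 110 mm. I'll now measure the dispenser's offset in the hand.

```bash
python3 - <<'E'
from h import *
C=cam("wrist");s=bot.read_state();T=np.array(s["tool_pos"]);y=np.radians(yaw())
for dz in(.031,.036):
    P=plane(C,[(218,177),(408,176)],T[2]+dz);m=P.mean(0);d=P[0]-P[1]
    ax=np.array([np.cos(y),np.sin(y)]);ay=np.array([-ax[1],ax[0]])
    print(dz,"width",np.hypot(*d[:2]),"yaw",np.degrees(np.arctan2(d[0],-d[1])),"rear rel",ax@(m-T)[:2],ay@(m-T)[:2])
a=np.radians(-5.2)
for off in(.008,.012):
    tgt=np.array([.4724,.413])-off*np.array([np.cos(a),np.sin(a)]);print(T,tgt,(tgt-T[:2])/.15)
E
```

```text
0.031 width 0.04899610960257463 yaw -13.588766991213815 rear rel -0.052941066419381 -0.00011975549693867663
0.036 width 0.04678261307416332 yaw -13.588766991213875 rear rel -0.05356065452461659 -0.00012743307990049262
[0.47674946 0.29987092 0.25334724] [0.46443292 0.41372506] [-0.08211025  0.75902757]
[0.47674946 0.29987092 0.25334724] [0.46044939 0.41408759] [-0.10866717  0.76144444]
```

Request:
servo_tool(series=[[-0.05,0.3,0,0,0,0.024,1],[-0.1,0.6,0,0,0,0.048,1],[-0.1,0.75,-0.3,0,0,0.048,1],[-0.1,0.75,-0.6,0,0,0.048,1],[-0.1,0.75,-0.9,0,0,0.048,1],[-0.1,0.75,-1,0,0,0.048,1],[-0.1,0.75,-1,0,0,0.048,1],[-0.1,0.75,-1,0,0,0.048,1]])

```text
time: 7.15
tool_pos: [0.4632, 0.4138, 0.1055]
tcp_rot: [0.145, 3.136, 0.002]
wrist_force: [0.5, 0.5, -2.9]
width: 0.574
grip_force: 65.1
```

```bash
python3 - <<'E'
from h import *
for i in range(3):
    C,_=shot("wrist","w4.png");s=bot.read_state();print(s["tool_pos"],yaw(),s["wrist_force"],s["time"])
for r in bot.trace("mat","wrist")[:2]: print(r["score"],(np.array(r["box"])*[640,480,640,480]).round(),rect(C,r["mask"],.004))
E
```

```text
[0.46393688 0.41460606 0.10689026] -5.267006870257533 [ 0.72969734  0.2658445  -3.70559788] 7.2
[0.46410708 0.41494338 0.10744871] -5.253604697420376 [-0.04020312  0.686881   -3.76187545] 7.25
[0.46396523 0.41497365 0.10747407] -5.240902694912986 [-0.53163398  0.7103439  -3.91843859] 7.3
0.97 [211.  92. 413. 174.] (array([404.8, 420.1]), array([109.4,  43.9]), 85.1)
```

View pics/w4.png

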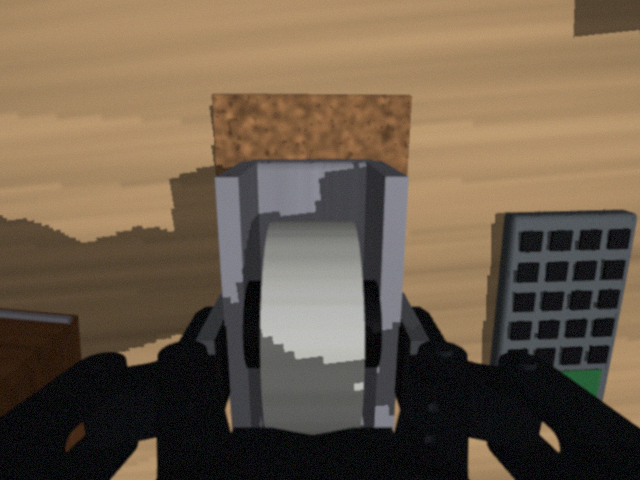

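The mat's near edge, (212,95) to (411,96), is parallel to the held dispenser and centred on it. I'll check the mat centre from those corners.

```bash
python3 - <<'E'
from h import *
C=cam("wrist");T=bot.read_state()["tool_pos"]
P=plane(C,[(212,95),(411,96)],.004);d=P[0]-P[1];a=np.arctan2(d[0],-d[1]);c=P.mean(0)[:2]+.09*np.array([np.cos(a),np.sin(a)])
print(np.hypot(*d[:2]),np.degrees(a),c,T, c-.0115*np.array([np.cos(a),np.sin(a)])-T[:2])
E
```

```text
0.10840397465174557 -5.465448909525787 [0.47341272 0.41332092] [0.46359659 0.41482468 0.10713891] [-0.00163159 -0.00040843]
```

Request:
servo_tool(series=[[-0.01,0,-0.2,0,0,0,1],[-0.01,0,-0.4,0,0,0,1],[-0.01,0,-0.48,0,0,0,1],[-0.01,0,-0.5,0,0,0,1],[-0.01,0,-0.5,0,0,0,1]])

```text
time: 7.85
tool_pos: [0.4607, 0.414, 0.0296]
tcp_rot: [0.143, 3.138, 0.001]
wrist_force: [-0.9, -0.3, -3.7]
width: 0.58
grip_force: 65.1
```

Request:
servo_tool(series=[[0,0,-0.01,0,0,0,1],[0,0,-0.02,0,0,0,1],[0,0,-0.02,0,0,0,1]])

```text
time: 8.15
tool_pos: [0.4607, 0.414, 0.0267]
tcp_rot: [0.143, 3.137, 0.002]
wrist_force: [0.7, 0.1, -4.3]
width: 0.573
grip_force: 65.1
```

Request:
servo_tool(series=[[0,0,-0.01,0,0,0,1],[0,0,-0.02,0,0,0,1],[0,0,-0.02,0,0,0,1]])

```text
time: 8.45
tool_pos: [0.4606, 0.4141, 0.0263]
tcp_rot: [0.143, 3.138, 0.001]
wrist_force: [-6.5, -3.9, 14.5]
width: 0.576
grip_force: 67.3
```

Request:
servo_tool(series=[[0,0,0.01,0,0,0,0],[0,0,0.01,0,0,0,0],[0,0,0.01,0,0,0,0],[0,0,0.01,0,0,0,0],[0,0,0.2,0,0,0,0],[0,0,0.5,0,0,0,0],[0,0,0.8,0,0,0,0],[0,-0.3,1,0,0,-0.03,0],[0,-0.6,1,0,0,-0.03,0],[0,-1,1,0,0,-0.03,0],[0,-1,1,0,0,-0.03,0]])

```text
time: 9.55
tool_pos: [0.4595, 0.2596, 0.1727]
tcp_rot: [-0.295, -3.128, 0.003]
wrist_force: [0.1, -0.9, -0.3]
width: 0.999
grip_force: 0.0
```

Request:
servo_tool(series=[[0,-0.3,0.3,0,0,0,0],[0.2,-0.6,0.6,0,0,0,0],[0.4,-1,0.7,0,0,0,0],[0.4,-1,0.7,0,0,0,0],[0.4,-1,0.7,0,0,0,0]])

```text
time: 10.05
tool_pos: [0.5241, 0.1099, 0.2812]
tcp_rot: [0.298, 3.12, -0.0]
wrist_force: [0.2, 0.5, -0.5]
width: 0.997
grip_force: 0.0
```

```bash
python3 - <<'E'
from h import *
V=[]
for n in("wrist","top","scene"):
    C,_=shot(n,n+"5.png")
    for t,z in(("guard_handle",.118),("dispenser",.004),("mat",0),("sharpener",.008),("bay",.008)):
        for r in bot.mark_of(t,n)[:1]:
            p=np.array(r["at"])[::-1]*[640,480];print(n,t,r["score"],p.round(),plane(C,[p],z).round(4))
    for t,z in (("dispenser",.05),("box",.085)):
        for r in bot.trace(t,n)[:1]: print(n,t,round(r["score"],2),rect(C,r["mask"],z))
s=bot.read_state();print(s["tool_pos"],yaw(),s["time"])
E
```

```text
wrist guard_handle 0.84 [218. 284.] [[0.5635 0.0291 0.118 ]]
wrist dispenser 0.94 [615.  75.] [[0.4702 0.4103 0.004 ]]
wrist sharpener 0.31 [617.  77.] [[0.4724 0.4099 0.008 ]]
wrist dispenser 0.79 (array([471.3, 379. ]), array([123.9,  44.4]), -1.5)
wrist box 0.69 (array([563.1,  32.4]), array([427.1, 217.8]), 79.6)
top guard_handle 0.57 [330. 207.] [[0.5543 0.0278 0.118 ]]
top dispenser 0.78 [188. 247.] [[0.4732 0.4111 0.004 ]]
top mat 0.69 [188. 250.] [[0.4644 0.4125 0.    ]]
top dispenser 0.67 (array([468.9, 413.1]), array([134.7,  66.5]), -4.2)
top box 0.67 (array([ 470.5, -364.5]), array([132.3,  45.5]), 0.8)
scene guard_handle 0.88 [305. 241.] [[0.5761 0.0217 0.118 ]]
scene dispenser 0.82 [433. 246.] [[0.4626 0.4127 0.004 ]]
scene mat 0.62 [434. 251.] [[0.4829 0.4121 0.    ]]
scene bay 0.34 [304. 240.] [[0.4023 0.0273 0.008 ]]
scene dispenser 0.66 (array([495.6, 406.4]), array([202.5,  64.3]), -6.3)
scene box 0.73 (array([601.7,  29.6]), array([424.7, 334. ]), 79.8)
[0.52011151 0.11346037 0.27779072] -10.616846196974386 11.25
```

View pics/wrist5.png

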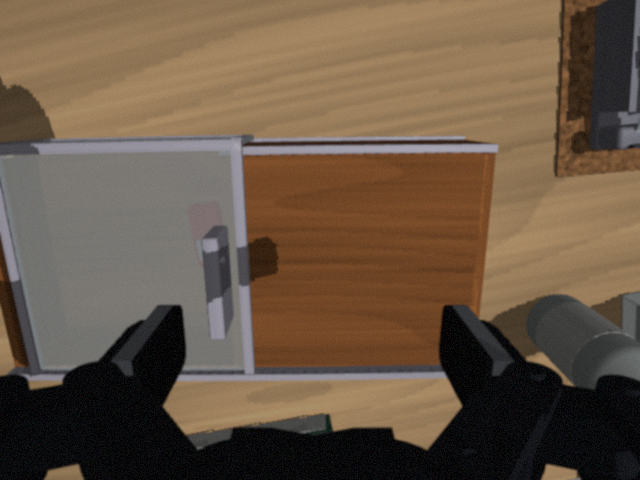

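The wrist view shows the roof clear, the dispenser on the mat at upper right, and the handle top running from about (210,239) to (217,337).

```bash
python3 - <<'E'
from h import *
C=cam("wrist");T=bot.read_state()["tool_pos"]
P=plane(C,[(210,239),(217,337)],.134);print(P,P.mean(0),np.degrees(np.arctan2(*(P[1]-P[0])[[1,0]])))
B=plane(C,[(497,148),(28,376),(445,373)],.085);print(B)
print(T,(np.array([.562,.029,.106])-T)/.15)
E
```

```text
[[0.51880872 0.0416141  0.134     ]
 [0.59275676 0.02806692 0.134     ]] [0.55578274 0.03484051 0.134     ] -10.381395551519926
[[ 0.49967696  0.2621317   0.085     ]
 [ 0.62484908 -0.16992398  0.085     ]
 [ 0.68885792  0.20240815  0.085     ]]
[0.52011151 0.11346037 0.27779072] [ 0.27925662 -0.56306913 -1.14527147]
```

Request:
servo_tool(series=[[0.12,-0.27,-0.1,0,0,0,0],[0.25,-0.54,-0.3,0,0,0,0],[0.25,-0.54,-0.6,0,0,0,0],[0.25,-0.54,-0.9,0,0,0,0],[0.25,-0.54,-0.9,0,0,0,0],[0.25,-0.54,-0.9,0,0,0,0]])

```text
time: 11.85
tool_pos: [0.557, 0.0325, 0.1425]
tcp_rot: [-0.29, -3.126, 0.0]
wrist_force: [0.8, -0.6, -0.4]
width: 1.0
grip_force: 0.0
```

Request:
servo_tool(series=[[0,0,-0.1,0,0,0,0],[0,0,-0.23,0,0,0,0],[0,0,-0.23,0,0,0,0],[0,0,-0.23,0,0,0,1],[0,0,-0.23,0,0,0,1],[0,0,-0.23,0,0,0,1],[0,0,-0.23,0,0,0,1],[0,0,-0.23,0,0,0,1],[0,0,-0.23,0,0,0,1]], newtons=40)

```text
time: 12.75
tool_pos: [0.558, 0.0323, 0.109]
tcp_rot: [0.289, 3.127, -0.001]
wrist_force: [-0.2, -2.2, 4.3]
width: 0.135
grip_force: 40.3
```

Request:
servo_tool(series=[[0.036,0.197,0,0,0,0,1],[0.072,0.394,0,0,0,0,1],[0.108,0.59,0,0,0,0,1],[0.144,0.787,0,0,0,0,1],[0.18,0.984,0,0,0,0,1],[0.18,0.984,0,0,0,0,1]])

```text
time: 13.35
tool_pos: [0.5853, 0.1839, 0.1091]
tcp_rot: [0.286, 3.128, 0.004]
wrist_force: [-0.7, 2.8, 5.2]
width: 0.137
grip_force: 41.8
```

Request:
servo_tool(series=[[0.02,0.1,0,0,0,0,1],[0.03,0.18,0,0,0,0,1],[0.034,0.2,0,0,0,0,1],[0.036,0.21,0,0,0,0,1]])

```text
time: 13.75
tool_pos: [0.5899, 0.21, 0.109]
tcp_rot: [-0.289, -3.128, 0.005]
wrist_force: [-3.1, -8.4, 8.4]
width: 0.135
grip_force: 42.3
```

Request:
servo_tool(series=[[0.002,0.01,0,0,0,0,1],[0.004,0.02,0,0,0,0,1],[0.004,0.02,0,0,0,0,1]])

```text
time: 14.05
tool_pos: [0.5899, 0.2101, 0.109]
tcp_rot: [-0.289, -3.127, 0.011]
wrist_force: [-4.2, -13.4, 10.0]
width: 0.133
grip_force: 42.7
```

Request:
servo_tool(series=[[-0.003,-0.018,0,0,0,0,1],[-0.003,-0.018,0,0,0,0,0],[-0.003,-0.018,0,0,0,0,0],[-0.003,-0.018,0,0,0,0,0],[-0.003,-0.018,0,0,0,0,0],[0,-0.02,0.3,0,0,0,0],[0,-0.02,0.6,0,0,0,0],[0,-0.3,0.9,0,0,0,0],[-0.1,-0.6,1,0,0,0,0],[-0.2,-1,1,0,0,0,0],[-0.2,-1,1,0,0,0,0]])

```text
time: 15.15
tool_pos: [0.5604, 0.0618, 0.2599]
tcp_rot: [0.292, 3.125, -0.002]
wrist_force: [-0.6, -0.0, 0.0]
width: 1.001
grip_force: 0.0
```

Request:
servo_tool(series=[[0,-0.3,0.1,0,0,0,0],[-0.1,-0.6,0.2,0,0,0,0],[-0.2,-0.8,0.2,0,0,0,0],[-0.2,-0.8,0.2,0,0,0,0],[-0.2,-0.8,0.2,0,0,0,0]])

```text
time: 15.65
tool_pos: [0.5305, -0.0556, 0.2882]
tcp_rot: [0.293, 3.128, 0.001]
wrist_force: [-0.7, -0.3, -0.4]
width: 0.999
grip_force: 0.0
```

```bash
python3 - <<'E'
from h import *
C,_=shot("wrist","w6.png")
for t,z in(("guard_handle",.118),("sharpener",.008),("bay",.008),("stapler",0)):
    for r in bot.mark_of(t,"wrist")[:1]:
        p=np.array(r["at"])[::-1]*[640,480];print(t,r["score"],p.round(),plane(C,[p],z).round(4))
for t,z in (("sharpener",.028),("stapler",.05)):
    for r in bot.trace(t,"wrist")[:1]: print(t,round(r["score"],2),rect(C,r["mask"],z))
s=bot.read_state();print(s["tool_pos"],yaw(),s["time"])
E
```

```text
sharpener 0.86 [373. 198.] [[0.5492 0.0026 0.008 ]]
bay 0.84 [304. 209.] [[ 0.5472 -0.0669  0.008 ]]
sharpener 0.89 (array([544.3,   1.1]), array([61.3, 30.1]), -2.0)
stapler 0.66 (array([ 509., -334.]), array([88.3, 29.5]), -21.8)
[ 0.53081688 -0.05441278  0.28794326] -10.515339746488271 16.0
```

View pics/w6.png

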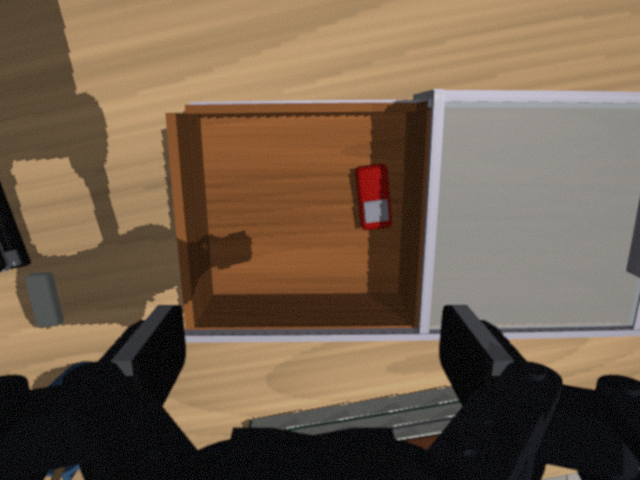

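The guard is fully open and the bay is clear. The sharpener is at (373,198), near the +y wall, so the stapler goes on the -y side of it. Next I'll move over the stapler.

Request:
servo_tool(series=[[-0.1,-0.3,0,0,0,0.02,0],[-0.2,-0.6,0,0,0,0.06,0],[-0.3,-1,0,0,0,0.06,0],[-0.3,-1,0,0,0,0.06,0]])

```text
time: 16.4
tool_pos: [0.4846, -0.2087, 0.2882]
tcp_rot: [0.001, -3.141, 0.003]
wrist_force: [-0.1, 0.1, 0.2]
width: 1.003
grip_force: 0.0
```

Request:
servo_tool(series=[[-0.1,-0.3,0,0,0,0,0],[-0.1,-0.6,0,0,0,0,0],[-0.1,-1,0,0,0,0,0],[-0.1,-1.0,0,0,0,0,0],[-0.1,-1,0,0,0,0,0]])

```text
time: 16.9
tool_pos: [0.4708, -0.3561, 0.2876]
tcp_rot: [0.002, -3.141, -0.002]
wrist_force: [0.0, 0.7, -0.1]
width: 0.999
grip_force: 0.0
```

```bash
python3 - <<'E'
from h import *
C,_=shot("wrist","w7.png")
for t,z in(("stapler",0),("eraser",0)):
    for r in bot.mark_of(t,"wrist")[:1]:
        p=np.array(r["at"])[::-1]*[640,480];print(t,r["score"],p.round(),plane(C,[p],z).round(4))
for t,z in (("stapler",.05),("eraser",.014)):
    for r in bot.trace(t,"wrist")[:1]: print(t,round(r["score"],2),rect(C,r["mask"],z))
s=bot.read_state();print(s["tool_pos"],yaw(),s["q"][5],s["time"])
E
```

```text
stapler 0.81 [283. 203.] [[ 0.4842 -0.3852  0.    ]]
eraser 0.87 [302. 297.] [[ 0.5869 -0.3667  0.    ]]
stapler 0.78 (array([ 477.6, -383.7]), array([131.5,  36.4]), 0.6)
eraser 0.72 (array([ 589. , -362.3]), array([62.8, 27.3]), -6.5)
[ 0.47103063 -0.35360564  0.28837712] 0.3014153411938996 -2.26264538144222 17.15
```

View pics/w7.png

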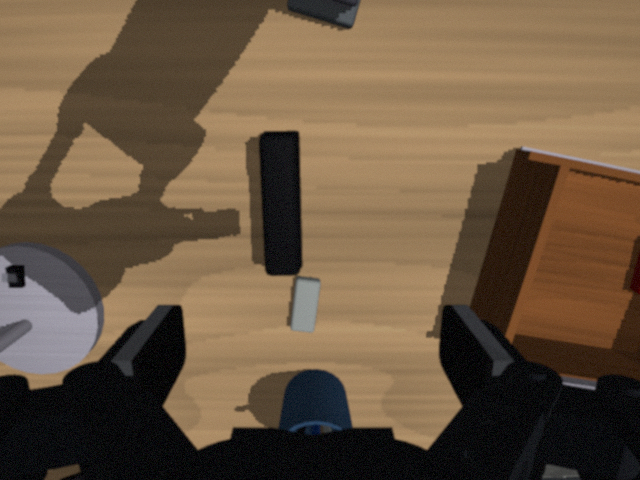

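The wrist view shows the stapler from (280,132) to (283,273), nearly parallel to the tool, with the eraser beyond its nose at (306,305). I'll descend onto it.

Request:
servo_tool(series=[[0.04,-0.1,-0.3,0,0,0,0],[0.075,-0.195,-0.6,0,0,0,0],[0.075,-0.195,-0.9,0,0,0,0],[0.075,-0.195,-1,0,0,0,0],[0.075,-0.195,-1,0,0,0,0]])

```text
time: 17.65
tool_pos: [0.4803, -0.382, 0.1354]
tcp_rot: [0.007, -3.137, -0.007]
wrist_force: [-0.3, 0.8, 0.8]
width: 1.002
grip_force: 0.0
```

```bash
python3 - <<'E'
from h import *
C,_=shot("wrist","w8.png")
r=bot.trace("stapler","wrist")[0];print(r["score"],(np.array(r["box"])*[640,480,640,480]).round(),rect(C,r["mask"],.05))
for r in bot.mark_of("stapler","wrist")[:1]:
    p=np.array(r["at"])[::-1]*[640,480];print(r["score"],p.round(),plane(C,[p],0).round(4))
s=bot.read_state();print(s["tool_pos"],yaw(),s["time"])
E
```

```text
0.6 [274. 121. 339. 350.] (array([ 477.8, -385.3]), array([130.2,  34. ]), 1.2)
0.56 [307. 233.] [[ 0.4848 -0.3854  0.    ]]
[ 0.48362097 -0.38539808  0.14138174] 0.23502349930725291 17.8
```

Request:
servo_tool(series=[[0,0,-0.3,0,0,0.005,0],[0,0,-0.6,0,0,0.005,0],[0,0,-0.78,0,0,0.005,0],[0,0,-0.78,0,0,0.005,0],[0,0,-0.78,0,0,0.005,1],[0,0,-0.78,0,0,0.005,1],[0,0,-0.78,0,0,0.005,1],[0,0,-0.78,0,0,0.005,1],[0,0,-0.78,0,0,0.005,1],[0,0,-0.78,0,0,0.005,1],[0,0,-0.78,0,0,0.005,1]], newtons=60)

```text
time: 18.9
tool_pos: [0.4836, -0.3861, 0.0241]
tcp_rot: [-0.03, 3.138, -0.005]
wrist_force: [-0.9, 0.4, 6.3]
width: 0.384
grip_force: 62.5
```

Request:
servo_tool(series=[[0,0,0.1,0,0,0,1],[0,0,0.4,0,0,0,1],[0,0,0.7,0,0,0,1],[0.05,0.2,1,0,0,0,1],[0.1,0.5,1,0,0,0,1],[0.15,0.8,1,0,0,0,1],[0.19,1,1,0,0,0,1],[0.19,1,1,0,0,0,1]])

```text
time: 19.7
tool_pos: [0.51, -0.2305, 0.1716]
tcp_rot: [0.036, -3.141, -0.003]
wrist_force: [-0.5, -0.2, -4.3]
width: 0.388
grip_force: 61.3
```

Request:
servo_tool(series=[[0.05,0.3,0.1,0,0,-0.02,1],[0.1,0.6,0.1,0,0,-0.05,1],[0.19,0.97,0.1,0,0,-0.065,1],[0.19,0.97,0.1,0,0,-0.065,1],[0.19,0.97,0.1,0,0,-0.065,1]])

```text
time: 20.2
tool_pos: [0.5388, -0.0881, 0.1864]
tcp_rot: [-0.285, -3.128, 0.001]
wrist_force: [-0.3, -0.6, -3.0]
width: 0.387
grip_force: 62.0
```

```bash
python3 - <<'E'
from h import *
C,_=shot("wrist","w9.png")
r=bot.trace("sharpener","wrist")
for x in r[:1]: print(x["score"],rect(C,x["mask"],.028))
r=bot.mark_of("bay","wrist")
for x in r[:1]:
    p=np.array(x["at"])[::-1]*[640,480];print(x["score"],plane(C,[p],.008))
s=bot.read_state();print(s["tool_pos"],yaw(),s["width"],s["wrist_force"],s["time"])
E
```

```text
0.69 (array([543.6,  -0.8]), array([61.3, 32. ]), -3.4)
[ 0.53848951 -0.09047785  0.18622156] -10.64938562951721 0.3879799127715912 [ 0.29599554 -0.23340607 -3.57383101] 20.35
```

View pics/w9.png

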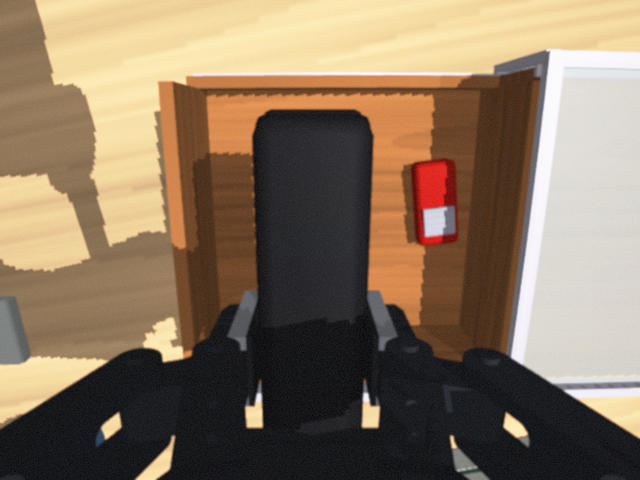

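The stapler is held level and parallel to the bay, with wide gaps to the walls and to the sharpener at (434,200). I'll lower it.

Request:
servo_tool(series=[[0,0,-0.25,0,0,0,1],[0,0,-0.5,0,0,0,1],[0,0,-0.75,0,0,0,1],[0,0,-0.9,0,0,0,1],[0,0,-0.98,0,0,0,1],[0,0,-1,0,0,0,1],[0,0,-1,0,0,0,1]])

```text
time: 21.05
tool_pos: [0.5394, -0.0901, 0.0368]
tcp_rot: [0.292, 3.127, -0.0]
wrist_force: [0.1, -0.0, -2.7]
width: 0.39
grip_force: 61.9
```

Request:
servo_tool(series=[[0,0,-0.01,0,0,0,1],[0,0,-0.02,0,0,0,1],[0,0,-0.02,0,0,0,1]])

```text
time: 21.35
tool_pos: [0.5396, -0.0892, 0.0342]
tcp_rot: [0.29, 3.126, -0.0]
wrist_force: [0.0, -0.4, -3.2]
width: 0.387
grip_force: 61.9
```

Request:
servo_tool(series=[[0,0,-0.008,0,0,0,1],[0,0,-0.016,0,0,0,1],[0,0,-0.016,0,0,0,1]])

```text
time: 21.65
tool_pos: [0.5393, -0.0891, 0.0321]
tcp_rot: [0.29, 3.127, -0.0]
wrist_force: [-2.9, 1.0, 4.6]
width: 0.389
grip_force: 62.9
```

Request:
servo_tool(series=[[0,0,0.008,0,0,0,0.3],[0,0,0.008,0,0,0,0.3],[0,0,0.008,0,0,0,0.3],[0,0,0.008,0,0,0,0.3],[0,0,0.2,0,0,0,0.3],[0,0,0.5,0,0,0,0.3],[0,0,0.8,0,0,0,0.3],[0,0,1,0,0,0,0],[0.1,0.3,1,0,0,0,0],[0.15,0.6,1,0,0,0,0],[0.17,1,1,0,0,0,0],[0.17,1,1,0,0,0,0]])

```text
time: 22.85
tool_pos: [0.5644, 0.0651, 0.181]
tcp_rot: [0.285, 3.128, 0.003]
wrist_force: [-0.7, -0.3, 1.0]
width: 1.005
grip_force: 0.0
```

```bash
python3 - <<'E'
from h import *
C,_=shot("wrist","w10.png")
for t,z in (("stapler",.058),("sharpener",.028)):
  for x in bot.trace(t,"wrist")[:1]: print(t,x["score"],rect(C,x["mask"],z))
for x in bot.mark_of("guard_handle","wrist")[:1]:
    p=np.array(x["at"])[::-1]*[640,480];print(x["score"],p,plane(C,[p],.118))
s=bot.read_state();print(s["tool_pos"],yaw(),s["width"],s["time"])
E
```

```text
stapler 0.57 (array([536.2, -75.6]), array([130.6,  53. ]), -10.3)
sharpener 0.73 (array([544.6,   4.8]), array([61.2, 32.5]), -2.6)
0.96 [596.288 265.296] [[0.5943996  0.20816864 0.118     ]]
[0.56411505 0.0601901  0.18057039] -10.576111508860887 1.0012949153388415 23.05
```

Request:
servo_tool(series=[[0.05,0.3,0,0,0,0,0],[0.1,0.6,0,0,0,0,0],[0.17,0.99,0,0,0,0,0],[0.17,0.99,0,0,0,0,0],[0.17,0.99,-0.25,0,0,0,0],[0.17,0.99,-0.49,0,0,0,0],[0.17,0.99,-0.49,0,0,0,0],[0.17,0.99,-0.49,0,0,0,1],[0.17,0.99,-0.49,0,0,0,1],[0.17,0.99,-0.49,0,0,0,1],[0.17,0.99,-0.49,0,0,0,1],[0.17,0.99,-0.49,0,0,0,1],[0.17,0.99,-0.49,0,0,0,1]], newtons=40)

```text
time: 24.35
tool_pos: [0.5907, 0.2096, 0.1088]
tcp_rot: [0.289, 3.126, 0.001]
wrist_force: [-0.7, 0.1, 5.3]
width: 0.131
grip_force: 40.3
```

Request:
servo_tool(series=[[-0.036,-0.197,0,0,0,0,1],[-0.072,-0.394,0,0,0,0,1],[-0.108,-0.59,0,0,0,0,1],[-0.144,-0.787,0,0,0,0,1],[-0.18,-0.984,0,0,0,0,1],[-0.18,-0.984,0,0,0,0,1]])

```text
time: 24.95
tool_pos: [0.5636, 0.0588, 0.1088]
tcp_rot: [0.292, 3.125, -0.003]
wrist_force: [-0.9, -1.8, 5.3]
width: 0.128
grip_force: 42.4
```

Remaining distance to shut is about 0.05 m (0.33 units).

Request:
servo_tool(series=[[-0.03,-0.15,0,0,0,0,1],[-0.05,-0.27,0,0,0,0,1],[-0.058,-0.31,0,0,0,0,1],[-0.06,-0.325,0,0,0,0,1],[-0.062,-0.335,0,0,0,0,1],[-0.062,-0.335,0,0,0,0,1]])

```text
time: 25.55
tool_pos: [0.5553, 0.013, 0.1088]
tcp_rot: [0.29, 3.125, 0.003]
wrist_force: [1.3, 3.1, 6.8]
width: 0.135
grip_force: 42.4
```

Request:
servo_tool(series=[[-0.003,-0.015,0,0,0,0,1],[-0.006,-0.03,0,0,0,0,1],[-0.006,-0.03,0,0,0,0,1]])

```text
time: 25.85
tool_pos: [0.5553, 0.013, 0.1089]
tcp_rot: [0.292, 3.123, 0.015]
wrist_force: [5.6, 19.2, 3.8]
width: 0.131
grip_force: 42.7
```

The guard is against its shut stop after 0.200 m of travel. I'll relax, release and retreat.

Request:
servo_tool(series=[[0.003,0.02,0,0,0,0,1],[0.004,0.025,0,0,0,0,0],[0.004,0.025,0,0,0,0,0],[0.004,0.025,0,0,0,0,0],[0.004,0.025,0,0,0,0,0],[0.004,0.025,0.2,0,0,0,0],[0.004,0.025,0.5,0,0,0,0],[0.004,0.025,0.8,0,0,0,0],[-0.2,0.1,1,0,0,0,0],[-0.3,0.2,1,0,0,0,0],[-0.3,0.2,1,0,0,0,0],[-0.3,0.2,1,0,0,0,0]])

```text
time: 27.05
tool_pos: [0.5068, 0.037, 0.2561]
tcp_rot: [-0.289, -3.127, 0.001]
wrist_force: [0.4, 0.2, 0.2]
width: 0.996
grip_force: 0.0
```

```bash
python3 - <<'E'
from h import *
for n in("wrist","top"):
  C,_=shot(n,n+"11.png")
  for t,z in(("guard_handle",.118),("dispenser",.004),("mat",0),("sharpener",.008),("stapler",.008)):
    for x in bot.mark_of(t,n)[:1]:
        p=np.array(x["at"])[::-1]*[640,480];print(n,t,round(x["score"],2),p.round(),plane(C,[p],z).round(4))
s=bot.read_state();print(s["tool_pos"],s["width"],s["wrist_force"],s["time"])
E
```

```text
wrist guard_handle 0.78 [291. 303.] [[0.56   0.0116 0.118 ]]
top dispenser 0.8 [188. 249.] [[0.4666 0.4106 0.004 ]]
top mat 0.64 [187. 247.] [[0.4727 0.4135 0.    ]]
top stapler 0.55 [190. 248.] [[0.4702 0.4054 0.008 ]]
[0.50773633 0.03696117 0.25728685] 0.9945403070199564 [-0.08946164  0.02779609 -0.36779081] 27.65
```

```bash
python3 -c "
from workcell import bot
print(bot.finish_job())"
```

```text
the job is handed in; nothing more can be done
None
```

I handed the job in at about 28 s: the dispenser stands centred on the mat to within a few millimetres and lined up with it, the stapler was set on the bay floor beside the sharpener, and the guard is back at its shut stop; the verdict was not shown, and I had no clear view of the stapler through the shut guard.

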